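# Tea caddy back into its row

## Task

The sage-green tea caddy in the middle has been left askew, half out from under the wire shelf. Close it up to the other sage-green caddy under the shelf, flush side to side with no gap left, square to it and with their fronts in line, standing on the worktop. Let go of it; at most nudge the sage caddy already there, and leave the red caddy and everything else where it is.

Things in the scene. Friction and masses are not known exactly. Their poses are not given: they have to be found in the camera images.
- caddy_loose: Loose caddy, left askew half under the shelf between the other two: closed square tin, sage green all over, 100 x 100 mm, 80 tall, 0.28 to 0.56 kg. On the middle of its lid a fixed wooden fin to grip: 50 mm long along x, 16 thick along y, 40 tall (80 to 120 mm above the underside). Origin: centre of the underside; z up. Front and back are alike. Slides under a few newtons.
- caddy_mate: Sage caddy already under the shelf, 2 to 9 mm from one end panel (left or right), which stops it if pushed. Same shape, size and colours as the loose one, about 0.8 kg, not fastened. Origin: centre of the underside; y along the shelf, x from its front (robot side) to the back, z up.
- caddy_red: Red caddy of the same shape and size next to the other end panel; a bystander. Origin and axes as for the sage one.
- rack: Fixed wire shelf over the caddies, open front and back. Origin: on the worktop midway between the ends; x to the back, y along the shelf, z up. Wooden end panels 280 mm tall, 14 thick, inner faces at y = +-240 mm, x = -50 to +60 mm. Two small cups on top, at y = +-215 mm, reach 335 mm.
- rack_edge (a point): Middle of the front edge of the wire shelf, 39 mm in front of the rack's origin. Chrome wires run along y from here 98 mm to the back, 280 to 293 mm above the worktop. The caddies' centres lie within 8 mm of rack x = 0, so no upright gripper fits over their fins: lean the tool back towards the robot by 30 to 45 degrees.
- mug: Bystander on the worktop: white mug, 80 mm across, 90 tall. Origin: at its middle, on the underside.
- jam_jar: Bystander on the worktop: lidded jar, 70 mm across, 100 tall. Origin: at its middle, on the underside.
- pepper_mill: Bystander on the worktop: dark wooden pepper mill, 56 mm across, 140 tall. Origin: at its middle, on the underside.
- bowl: Bystander on the worktop: blue bowl, 140 mm across, 60 tall. Origin: at its middle, on the underside.
- spoon: Bystander on the worktop: wooden spoon lying flat, 220 mm long. Origin: at its middle, on the underside.
- slate: Bystander on the worktop: black slate coaster, 100 mm across, 6 thick. Origin: at its middle, on the underside.
Mind the look-alikes: they are no part of the job. What is shaped like the caddy_loose but pink or yellow is not meant.

How it is judged:
At the end, for the whole second after the job is handed in: The loose caddy stands upright beside the other sage caddy, on the side away from its end panel: gap under 4 mm, fronts in line within 10 mm, square within 3 degrees; that caddy within 25 mm of its start; both at rest, released (((y of caddy_loose in the frame of caddy_mate between 0.095 and 0.104 m and y of caddy_mate in the frame of rack below 0 m) or (y of caddy_loose in the frame of caddy_mate between -0.104 and -0.095 m and y of caddy_mate in the frame of rack above 0 m)) and x of caddy_loose in the frame of caddy_mate between -0.01 and 0.01 m and angle between the x axis of caddy_loose and the x axis of caddy_mate, either way round below 0.05 rad and z of caddy_loose in the frame of caddy_mate between -0.004 and 0.004 m and angle between each of caddy_loose, caddy_mate's own z axis and vertical below 0.05 rad and distance of caddy_mate from where it was at the start of the episode below 0.025 m and linear speed of each of caddy_loose, caddy_mate below 0.01 m/s and angular speed of caddy_loose below 0.05 rad/s); the robot touches nothing.
It fails at once if the sage caddy already in place is shifted by more than 40 mm or tipped (distance of caddy_mate from where it was at the start of the episode above 0.04 m or angle between caddy_mate's own z axis and vertical above 0.35 rad).
It fails at once if the loose caddy is tipped over (more than 60 degrees) (angle between caddy_loose's own z axis and vertical above 1.05 rad).
It fails at once if a bystander (red caddy, mug, jar, mill, bowl, spoon or slate) is moved by more than 20 mm (distance of any of caddy_red, mug, jam_jar, pepper_mill, bowl, spoon, slate from where it was at the start of the episode above 0.02 m).
It also fails if it takes over 43 s, if anything falls off the work surface, if the arm or the gripper's body presses on something with over 40 N, if the wrist force passes 120 N, or if a joint passes its speed limit or range.

## Robot

A 6-joint arm with a two-finger parallel gripper is mounted at the origin on the work surface. World frame = base frame: x ahead of the robot, y to its left, z up, the work surface at z = 0. Lengths are in m, angles in rad, forces in N, time in s.
With the tool pointing down it reaches from about 0.375 to 0.975 m from the base axis. Payload 3.8 kg.
Tool frame: the origin (TCP) lies on the centre line of the jaws, within the pads' length; the fingertips stand 17 mm ahead of it and the grasp point (between the pads) lies 2 mm behind it (bot.tip_extent is the distance from the TCP to the fingertips, in m); z points along the fingers, y is the line along which they close (so a half turn about z gives the same grasp; the last joint's range is limited). The gripper opens to 85 mm and grips with 20 to 120 N. Pads are 22 mm wide; open, the fingers measure 114 mm over their backs; the gripper's body (76 mm by 85 mm) begins 54 mm behind the grasp point. The pads swing forward as they close: fully open they stand 13 mm farther back than shut.
Start: joints at [-1.199, 0.264, 1.604, -0, 1.274, -0.037], TCP at [0.268, -0.619, 0.221] pointing down, gripper open.
Joint ranges: [-2.63, 2.63], [-0.94, 2.18], [0.31, 2.57], [-1.31, 4.45], [0, 2.66], [-2.55, 2.55]. Speed limits (rad/s): [2.57, 2.57, 3.14, 3.14, 3.14, 3.14].

## Interface

Orientations are given as a rotation vector (axis times angle).
In Python, from workcell import readout, read_camera, finish_job, bot gives the robot as it stands.
- The arm moves only by the tool jog_arm, never from a script. Its argument "deltas" is one flat list of numbers, 7 for each row, row after row: the shift along the tool's x, y, z in m, then the turn, a rotation vector about the tool's x, y, z in degrees, then the gripper command: -1 is shut, 1 is fully open, values between are in proportion. A call has 1 to 8 rows; each row is the pose to reach, as a shift and turn from the pose commanded when the call began, along the tool's axes at that moment; what a row does not reach only later rows make up. A row lasts 1/10 s, in which the tool goes at most 50 mm and 8.59 degrees, less where a joint would pass 70% of its speed; a pose out of reach is approached as far as the arm can. A call with a gripper value outside its range is refused whole. The fingers move at their own pace and stop on an object; "squeeze" is the grip in N (left out, the last holds). Time passes only in rows, so rows that repeat a pose let the fingers close. It gives the time, the measured TCP pose, the force, the opening and the grip force at its end, in the units of the state.
- readout.read_state(): the state, without advancing time (a new reading comes with each control period).
- read_camera(name): name is "scene" or "top" or "wrist"; returns a dict with "color" (480x640x3 uint8, blue, green, red), "fx", "fy", "cx", "cy" (pixels), "origin" and "attitude" of the camera in the world. Camera axes: x right, y down, z forward; pixel columns grow to the right and rows downward; lengths in m; the calibration is good to about 2 mm. A picture is of the moment at which its call begins. There is no depth.
- finish_job(): hands the job in; it is judged then, once.
The state is a dict: "time": time; "q": joint angles; "joint_vel": joint speeds; "joint_torque": joint torques, N m; "tool_pos": TCP position; "tcp_rot": TCP orientation; "wrist_force": force on the tool from outside, world axes, zero at the start; "torque": the same for the moment, N m; "width": opening from 0.0 (shut) to 1.0 (fully open); "grip_force": force on a finger pad.
Only numpy, scipy, OpenCV 4.12 (cv2) and the standard library are available. Lean on these libraries where they do the work, as an engineer would, in place of code of your own. Each camera call takes 0.05 s, during which the arm holds its last target. There are 200 camera calls.

## Working session

There is one attempt and no reset: what is moved stays moved. The work goes in short steps, Python scripts to look and compute and a tool call to move; the robot and the scene stay as the last step left them, time stands still between calls to the robot, and variables do not carry over. Pictures are saved under pics/ and viewed, at most 10 in all, crops included, and the job is handed in when it is done.

Besides the shell and the picture viewer there is one more tool, called after "Emit:" as name(argument=value, ...) on one line, values as JSON. jog_arm: Moves the arm, as the interface text tells. Its arguments: {"type":"object","properties":{"deltas":{"type":"array"},"squeeze":{"type":"number"}},"required":["deltas"]}

```bash
mkdir -p pics; ls; python3 - <<'E'
from workcell import readout, read_camera, bot
import cv2, numpy as np
print(readout.read_state())
for n in ("scene","top"):
    c=read_camera(n); cv2.imwrite(f"pics/{n}0.png",c["color"])
    print(n,{k:v for k,v in c.items() if k!="color"})
E
```

```text
pics
{'time': 0.0, 'q': array([-1.19893117e+00,  2.64795159e-01,  1.60538303e+00, -2.38066868e-05,
        1.27371102e+00, -3.69019138e-02]), 'joint_vel': array([ 0.0001394 , -0.00138219, -0.0008659 ,  0.00039993, -0.00049465,
       -0.00025189]), 'joint_torque': array([ 2.71704717e-03, -5.15112484e+01, -3.67311072e+01,  4.45290025e-04,
        1.30230215e-02, -1.90128208e-05]), 'tool_pos': array([ 0.26800934, -0.61867917,  0.21932889]), 'tcp_rot': array([-3.07398859e+00, -6.37180765e-01,  6.36141371e-04]), 'wrist_force': array([ 0.11605653, -0.28599207, -0.00386219]), 'torque': array([0.02096951, 0.04005834, 0.0329369 ]), 'grip_force': 0.0, 'width': 1.0030884173892447}
scene {'fx': 507.0028954427516, 'fy': 507.0028954427516, 'cx': 318.2619333022568, 'cy': 241.39475812104502, 'origin': array([ 1.37964665, -0.48471375,  1.06148211]), 'attitude': array([-1.99869211, -1.23542348,  0.55058125])}
top {'fx': 600.6179177681727, 'fy': 600.6179177681727, 'cx': 330.08238857309095, 'cy': 238.03410475897536, 'origin': array([ 0.20309838, -0.01034653,  1.69857908]), 'attitude': array([-2.15280175,  2.09183096, -0.20778089])}
```

View pics/scene0.png

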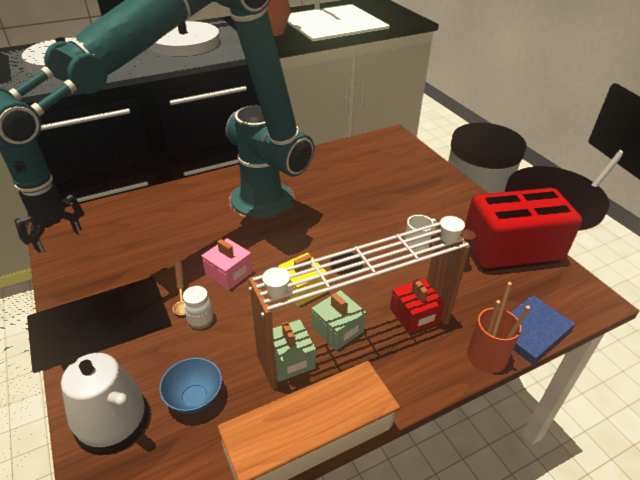

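View pics/top0.png

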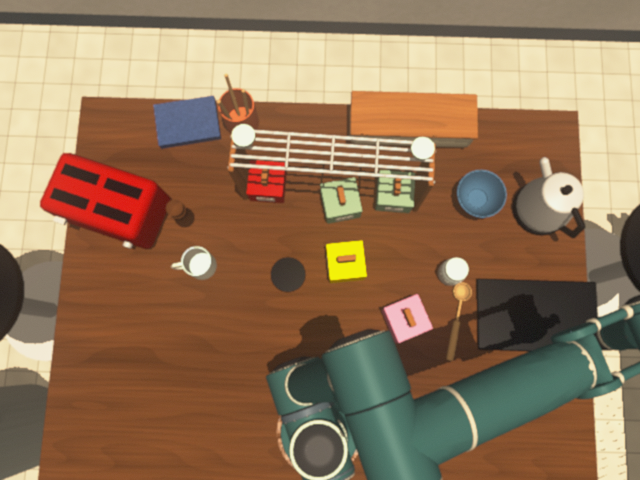

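The top view (up = +x, right = −y) shows the mate sage caddy at about (396,190) by the right end panel, the loose one at about (341,199), and red at (266,182). The yellow decoy in front is at (346,260). I'll enlarge the shelf area.

```bash
python3 - <<'E'
import cv2
t=cv2.imread("pics/top0.png")[120:290,222:442]; cv2.imwrite("pics/top0c.png",cv2.resize(t,None,fx=3.5,fy=3.5,interpolation=cv2.INTER_CUBIC))
t=cv2.imread("pics/scene0.png")[205:400,240:480]; cv2.imwrite("pics/scene0c.png",cv2.resize(t,None,fx=3,fy=3,interpolation=cv2.INTER_CUBIC))
E
```

```text
(no output)
```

View pics/top0c.png

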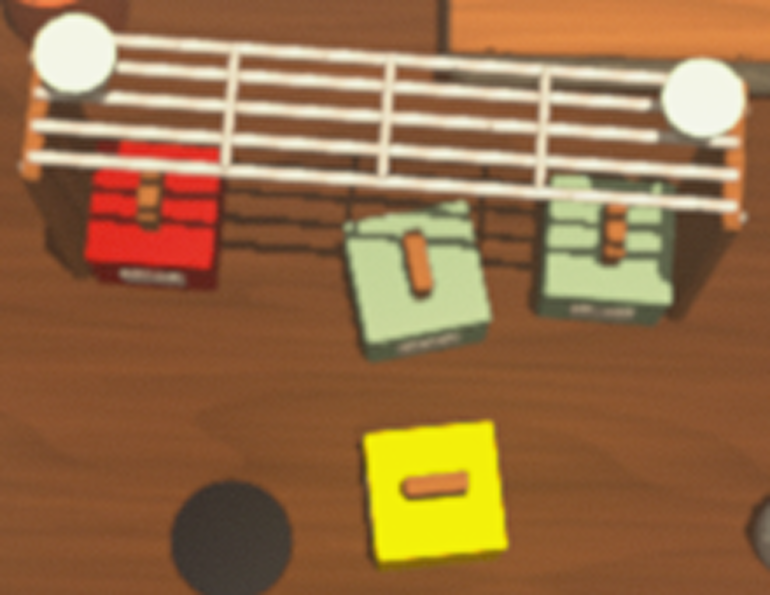

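View pics/scene0c.png

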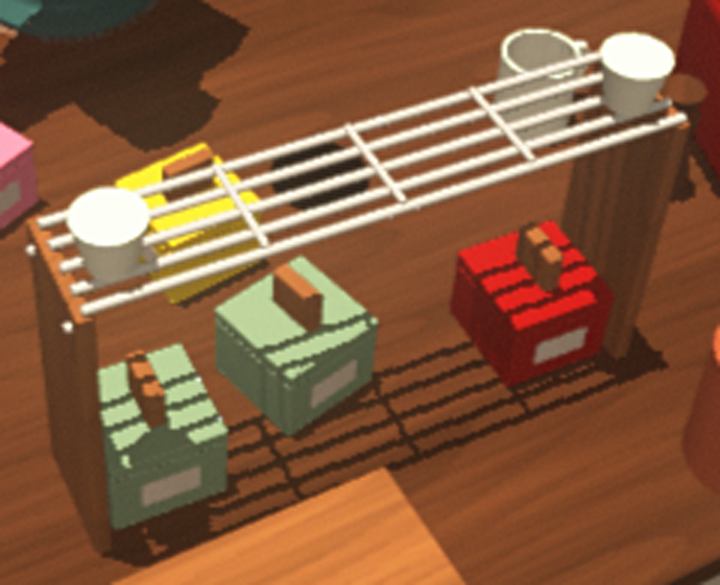

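The top crop gives these lid corners in crop pixels:
- **Loose:** (345,226), (466,202), (491,320), (367,345)
- **Mate front corners:** (541,300), (672,304)
- **Red front corners:** (86,262), (215,270)
- **Front wire:** runs from (35,157) to (735,206)

The scene crop shows the loose lid at (216,312), (300,258), (378,322), (292,375), and the mate lid at (227,430), (180,345).

```bash
cat > h.py <<'E'
import numpy as np
from scipy.spatial.transform import Rotation as R
from scipy.optimize import least_squares
from workcell import read_camera, readout, bot
def ray(c,u,v):
    d=R.from_rotvec(c["attitude"]).apply([(u-c["cx"])/c["fx"],(v-c["cy"])/c["fy"],1]); return c["origin"],d
def onz(c,u,v,z):
    o,d=ray(c,u,v); return o+d*(z-o[2])/d[2]
def proj(c,p):
    q=R.from_rotvec(c["attitude"]).inv().apply(np.atleast_2d(p)-c["origin"])
    return np.c_[c["fx"]*q[:,0]/q[:,2]+c["cx"],c["fy"]*q[:,1]/q[:,2]+c["cy"]]
E
python3 - <<'E'
from h import *
T=read_camera("top");S=read_camera("scene")
t=lambda *a:[(222+x/3.5,120+y/3.5) for x,y in a]
s=lambda *a:[(240+x/3,205+y/3) for x,y in a]
np.set_printoptions(precision=4,suppress=True)
def show(n,c,px,z): print(n); print(np.array([onz(c,*p,z) for p in px]))
show("loose top BL BR FR FL",T,t((345,226),(466,202),(491,320),(367,345)),.08)
show("loose fin top",T,t((413,232),(427,294)),.12)
show("loose scene",S,s((216,312),(300,258),(378,322),(292,375)),.08)
show("mate top FL FR BLedge",T,t((541,300),(672,304),(551,175)),.08)
show("mate scene B+y F+y B-y",S,s((227,430),(180,345),(110,463)),.08)
show("red top FL FR BRedge",T,t((86,262),(215,270),(220,148)),.08)
show("red scene F+? ",S,s((457,258),(550,222),(612,290),(515,322)),.08)
show("wire front top",T,t((35,157),(735,206)),.2865)
show("wire back top",T,t((110,40),(690,75)),.2865)
show("wire scene front/back",S,s((45,223),(85,310),(685,120)),.2865)
show("yellow top",T,t((364,432),(492,422),(506,548),(378,564)),.08)
E
```

```text
loose top BL BR FR FL
[[ 0.6682  0.0189  0.08  ]
 [ 0.691  -0.0772  0.08  ]
 [ 0.5946 -0.0989  0.08  ]
 [ 0.5714 -0.0014  0.08  ]]
loose fin top
[[ 0.6535 -0.0348  0.12  ]
 [ 0.6041 -0.0469  0.12  ]]
loose scene
[[ 0.6039 -0.0983  0.08  ]
 [ 0.5801 -0.0036  0.08  ]
 [ 0.6748  0.02    0.08  ]
 [ 0.6927 -0.0727  0.08  ]]
mate top FL FR BLedge
[[ 0.6121 -0.1383  0.08  ]
 [ 0.6119 -0.2422  0.08  ]
 [ 0.7155 -0.1449  0.08  ]]
mate scene B+y F+y B-y
[[ 0.7185 -0.1453  0.08  ]
 [ 0.6232 -0.1414  0.08  ]
 [ 0.7063 -0.2406  0.08  ]]
red top FL FR BRedge
[[0.6324 0.2237 0.08  ]
 [0.6289 0.121  0.08  ]
 [0.7301 0.1214 0.08  ]]
red scene F+? 
[[0.6418 0.1213 0.08  ]
 [0.6414 0.2221 0.08  ]
 [0.7336 0.2214 0.08  ]
 [0.7265 0.1246 0.08  ]]
wire front top
[[ 0.6524  0.2337  0.2865]
 [ 0.6315 -0.2566  0.2865]]
wire back top
[[ 0.7403  0.1857  0.2865]
 [ 0.7268 -0.2251  0.2865]]
wire scene front/back
[[ 0.6376 -0.2518  0.2865]
 [ 0.7264 -0.2579  0.2865]
 [ 0.7517  0.2333  0.2865]]
yellow top
[[ 0.5016 -0.0011  0.08  ]
 [ 0.5125 -0.1012  0.08  ]
 [ 0.4134 -0.1138  0.08  ]
 [ 0.3981 -0.015   0.08  ]]
```

```bash
cat >> h.py <<'E'
np.set_printoptions(precision=4,suppress=True)
def att(yaw,tilt):
    c,s=np.cos(yaw),np.sin(yaw); z=np.array([np.sin(tilt)*c,np.sin(tilt)*s,-np.cos(tilt)]); y=np.array([s,-c,0])
    return R.from_matrix(np.c_[np.cross(y,z),y,z])
def delta(p,r):
    st=readout.read_state(); r0=R.from_rotvec(st["tcp_rot"])
    print("delta m",r0.inv().apply(np.array(p)-st["tool_pos"]),"deg",np.degrees((r0.inv()*r).as_rotvec()))
E
python3 - <<'E'
from h import *
r=att(.225,np.radians(40)); G=np.array([.634,-.0395,.107]); delta(G-r.as_matrix()[:,2]*.12,r)
E
```

```text
delta m [ 0.4902 -0.4003  0.0215] deg [-3.7584 39.8909 10.067 ]
```

Emit:
jog_arm(deltas=[0.12,-0.1,0.005,-1,10,2.5,0.3,0.12,-0.1,0.005,-1,10,2.5,0.3,0.12,-0.1,0.005,-1,10,2.5,0.3,0.245,-0.2,0.01,-2,20,5,0.3,0.245,-0.2,0.01,-2,20,5,0.3,0.245,-0.2,0.01,-2,20,5,0.3,0.245,-0.2,0.01,-2,20,5,0.3,0.245,-0.2,0.01,-2,20,5,0.3])

```text
time: 1.0
tool_pos: [0.414, -0.3358, 0.2104]
tcp_rot: [-3.017, -0.493, -0.539]
wrist_force: [-0.5, -1.1, 0.1]
width: 0.645
grip_force: 0.0
```

```bash
python3 - <<'E'
from h import *
r=att(.225,np.radians(40)); G=np.array([.634,-.0395,.107]); delta(G-r.as_matrix()[:,2]*.12,r)
E
```

```text
delta m [ 0.2091 -0.2194  0.0843] deg [-1.8361 19.8631  5.2965]
```

Emit:
jog_arm(deltas=[0.105,-0.11,0.042,-1,10,2.6,0.2,0.105,-0.11,0.042,-1,10,2.6,0.2,0.105,-0.11,0.042,-1,10,2.6,0.2,0.209,-0.219,0.084,-1.8,19.9,5.3,0.2,0.209,-0.219,0.084,-1.8,19.9,5.3,0.2,0.209,-0.219,0.084,-1.8,19.9,5.3,0.2,0.209,-0.219,0.084,-1.8,19.9,5.3,0.2,0.209,-0.219,0.084,-1.8,19.9,5.3,0.2])

```text
time: 1.8
tool_pos: [0.5598, -0.0585, 0.1994]
tcp_rot: [-2.864, -0.325, -1.043]
wrist_force: [-0.0, -0.1, -0.2]
width: 0.601
grip_force: 0.0
```

```bash
python3 - <<'E'
from h import *
import cv2
r=att(.225,np.radians(40)); G=np.array([.634,-.0395,.107]); delta(G-r.as_matrix()[:,2]*.12,r); delta(G,r)
w=read_camera("wrist"); cv2.imwrite("pics/w1.png",w["color"]); print(w["origin"],w["fx"],w["fy"],w["cx"],w["cy"],w["attitude"])
E
```

```text
delta m [-0.0007 -0.002  -0.    ] deg [-0.006  -0.0219  0.0755]
delta m [-0.0008 -0.002   0.12  ] deg [-0.006  -0.0219  0.0755]
[ 0.5223 -0.0675  0.3675] 407.1515633723345 407.1515633723345 316.80260461946625 247.088610699736 [-2.2084  1.7552 -0.3434]
```

View pics/w1.png

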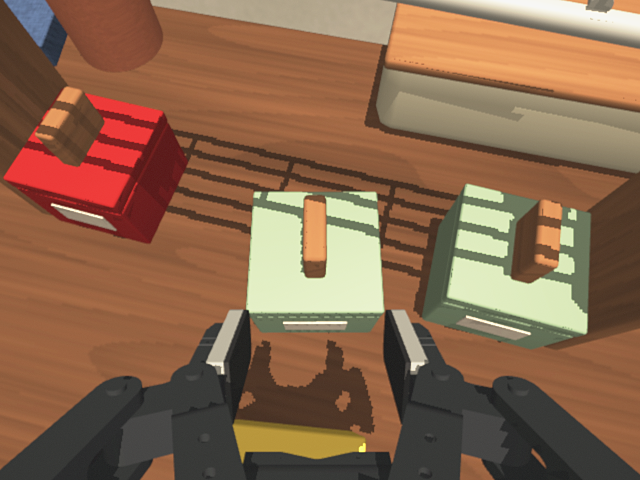

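The wrist view shows the loose lid at (253,192), (377,192), (383,313), (247,314) with its fin centred between the open fingers. The mate lid is at (465,185), (590,213), (588,334), (428,289).

```bash
cat >> h.py <<'E'
def fit(c,px,z=.08):  # px: BL BR FR FL of lid -> x,y,yaw
    k=np.array([[.05,.05],[.05,-.05],[-.05,-.05],[-.05,.05]])
    def f(v):
        m=R.from_euler("z",v[2]).as_matrix()[:2,:2]; P=np.c_[k@m.T+v[:2],np.full(4,z)]
        return (proj(c,P)-px).ravel()
    s=least_squares(f,[.64,-.1,0]); print(s.x,np.abs(s.fun).max()); return s.x
E
python3 - <<'E'
from h import *
w=read_camera("wrist")
l=fit(w,[(253,192),(377,192),(383,313),(247,314)])
m=fit(w,[(465,185),(590,213),(588,334),(428,289)])
c,s=np.cos(m[2]),np.sin(m[2]); d=l[:2]-m[:2]
print("in mate frame",c*d[0]+s*d[1],-s*d[0]+c*d[1],np.degrees(l[2]-m[2]))
delta((l[0],l[1],.107),att(l[2],np.radians(40)))
E
```

```text
[ 0.634  -0.0422  0.229 ] 2.068855999594007
[ 0.6663 -0.1922 -0.0901] 10.794007065410028
in mate frame -0.04565870393803377 0.14648241959767458 18.281745836185713
delta m [-0.0007 -0.0019  0.1202] deg [ 0.2819 -0.026  -0.2526]
```

Emit:
jog_arm(deltas=[0,0,0.04,0,0,0,0.2,0,0,0.08,0,0,0,0.2,0,0,0.105,0,0,0,0.2,0,0,0.12,0,0,0,0.2,0,0,0.12,0,0,0,-1,0,0,0.12,0,0,0,-1,0,0,0.12,0,0,0,-1,0,0,0.12,0,0,0,-1], squeeze=40)

```text
time: 2.7
tool_pos: [0.6339, -0.0442, 0.1077]
tcp_rot: [-2.866, -0.319, -1.044]
wrist_force: [-1.5, -0.4, -2.6]
width: 0.169
grip_force: 41.2
```

Emit:
jog_arm(deltas=[0,0,0,0,0,0,-1,0,0,0,0,0,0,-1,0,0,0,0,0,0,-1])

```text
time: 3.0
tool_pos: [0.6345, -0.0435, 0.1078]
tcp_rot: [-2.865, -0.319, -1.045]
wrist_force: [-2.2, 0.7, -0.6]
width: 0.168
grip_force: 41.5
```

```bash
python3 - <<'E'
from h import *
import cv2
st=readout.read_state(); print(st["tool_pos"],st["wrist_force"],st["torque"],st["width"],st["grip_force"])
w=read_camera("wrist"); cv2.imwrite("pics/w2.png",w["color"])
E
```

```text
[ 0.6345 -0.0435  0.1078] [-2.2228  0.7073 -0.5542] [-0.3271  0.6722 -0.0698] 0.1684944234590381 41.491252183914185
```

View pics/w2.png

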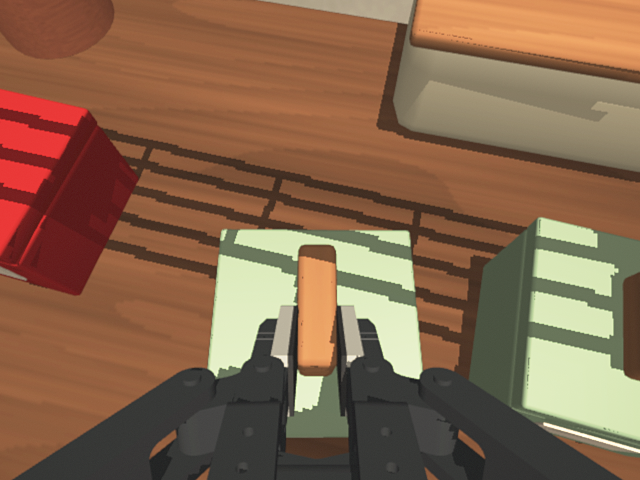

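The fin is held between the pads. The back lid corners of the loose caddy are at (221,231) and (411,231). The mate's left lid edge runs from (538,218) to (513,405).

```bash
python3 - <<'E'
from h import *
w=read_camera("wrist")
a,b,m,n,f=[onz(w,*p,.08)[:2] for p in [(221,231),(411,231),(538,218),(513,405),(209,360)]]
print("loose back",a,b,a-b,np.hypot(*(a-b)),"yaw",-np.arctan2(*(a-b)))
print("mate BL FL",m,n,np.hypot(*(m-n)),"yaw",np.arctan2(*(m-n)[::-1]))
E
```

```text
loose back [0.6722 0.0164] [ 0.6945 -0.0814] [-0.0222  0.0978] 0.10028947388528164 yaw 0.223703700484257
mate BL FL [ 0.7172 -0.1467] [ 0.6194 -0.1378] 0.09811882505108019 yaw -0.09073442555796604
```

```bash
python3 - <<'E'
from h import *
delta((.670,-.078,.108),att(-.07,np.radians(40)))
E
```

```text
delta m [0.0206 0.0416 0.0172] deg [-10.7444  -0.0671  12.8231]
```

Emit:
jog_arm(deltas=[0.003,0.006,0.0025,-1.5,0,1.8,-1,0.006,0.012,0.005,-3.1,0,3.7,-1,0.009,0.018,0.0075,-4.6,0,5.5,-1,0.012,0.024,0.01,-6.1,0,7.3,-1,0.015,0.03,0.0125,-7.7,0,9.2,-1,0.018,0.036,0.015,-9.2,0,11,-1,0.0206,0.0416,0.0172,-10.7,-0.1,12.8,-1,0.0206,0.0416,0.0172,-10.7,-0.1,12.8,-1])

```text
time: 3.9
tool_pos: [0.6707, -0.0771, 0.1082]
tcp_rot: [2.93, -0.099, 1.065]
wrist_force: [-1.2, 0.3, -2.8]
width: 0.17
grip_force: 41.2
```

```bash
python3 - <<'E'
from h import *
import cv2
st=readout.read_state(); print(st["tool_pos"],st["wrist_force"],st["torque"],st["width"],st["grip_force"])
w=read_camera("wrist"); cv2.imwrite("pics/w3.png",w["color"])
E
```

```text
[ 0.6707 -0.0771  0.1082] [-1.2157  0.2679 -2.815 ] [0.1253 0.9119 0.1201] 0.16956754567986562 41.19591856811894
```

View pics/w3.png

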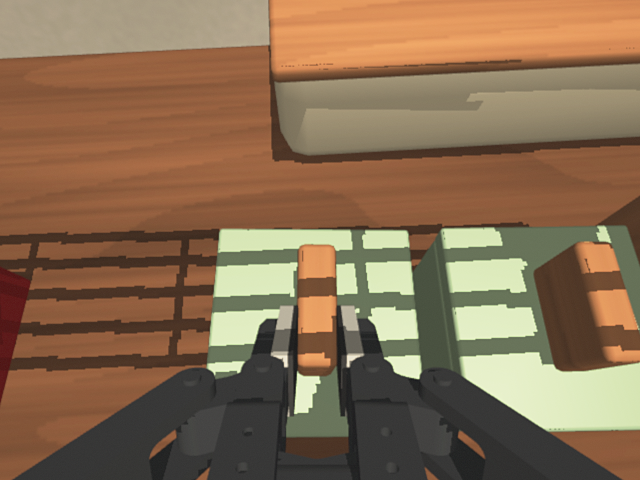

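The caddies are nearly parallel. The loose back edge runs (219,230)–(408,231) and the mate's back edge (441,228)–(627,226), with the mate's front edge near row 431.

```bash
python3 - <<'E'
from h import *
w=read_camera("wrist")
a,b,m,n,f=[onz(w,*p,.08)[:2] for p in [(219,230),(408,231),(441,228),(627,226),(456,432)]]
yl=-np.arctan2(*(a-b)); ym=-np.arctan2(*(m-n)); ye=np.arctan2(*(m-f)[::-1])
print(yl,ym,ye,np.hypot(*(a-b)),np.hypot(*(m-n)),np.hypot(*(m-f)))
for y in(ym,ye,yl):
    r=R.from_euler("z",y).as_matrix()[:2,:2]; print("loose-mate back-left corner offset in mate axes",r.T@(a-m), "gap BR-BL", r.T@(b-m))
y=yl+.0; r=R.from_euler("z",y).as_matrix()[:2,:2]
t=readout.read_state(); d=r@np.array([.002,-.018]); print(d)
for k in (.0,.01): 
  delta(t["tool_pos"]+np.r_[d,0],att(-.07+k,np.radians(40)))
E
```

```text
-0.07086034213529172 -0.053259982219483984 -0.11226980945305373 0.0997144910917406 0.09874898330412686 0.09845032148181636
loose-mate back-left corner offset in mate axes [0.0002 0.1173] gap BR-BL [-0.0015  0.0176]
loose-mate back-left corner offset in mate axes [-0.0067  0.1171] gap BR-BL [-0.0026  0.0175]
loose-mate back-left corner offset in mate axes [-0.0018  0.1173] gap BR-BL [-0.0018  0.0176]
[ 0.0007 -0.0181]
delta m [0.0015 0.018  0.0012] deg [-0.1426  0.0791  0.0955]
delta m [0.0015 0.018  0.0012] deg [ 0.2254  0.0788 -0.3437]
```

Emit:
jog_arm(deltas=[0.0004,0.003,0.0003,0,0,0,-1,0.0008,0.006,0.0006,0,0,0,-1,0.0012,0.009,0.0009,0,0,0,-1,0.0015,0.012,0.0012,0,0,0,-1,0.0015,0.015,0.0012,0,0,0,-1,0.0015,0.017,0.0012,0,0,0,-1,0.0015,0.019,0.0012,0,0,0,-1,0.0015,0.019,0.0012,0,0,0,-1])

```text
time: 4.8
tool_pos: [0.6707, -0.0959, 0.1083]
tcp_rot: [2.932, -0.1, 1.065]
wrist_force: [-3.4, 8.2, 8.2]
width: 0.17
grip_force: 42.7
```

Emit:
jog_arm(deltas=[0,0.001,0,0,0,0,-1,0,0.002,0,0,0,0,-1,0,0.003,0,0,0,0,-1,0,0.003,0,0,0,0,-1])

```text
time: 5.2
tool_pos: [0.6707, -0.0981, 0.1084]
tcp_rot: [2.933, -0.099, 1.065]
wrist_force: [-2.0, 10.6, 6.0]
width: 0.167
grip_force: 42.4
```

```bash
python3 - <<'E'
from h import *
import cv2
st=readout.read_state(); print(st["tool_pos"],st["wrist_force"],st["torque"],st["width"],st["grip_force"])
w=read_camera("wrist"); cv2.imwrite("pics/w4.png",w["color"])
E
```

```text
[ 0.6707 -0.0981  0.1084] [-1.9993 10.6256  6.0039] [ 1.6353 -0.1305  1.2544] 0.16719370213362972 42.379427233245224
```

View pics/w4.png

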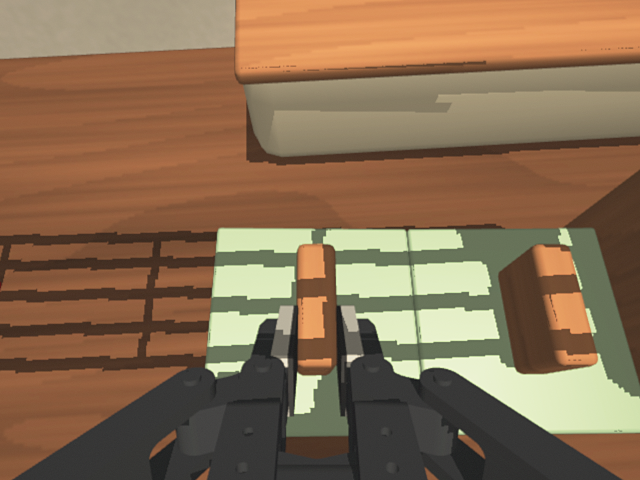

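The caddies now touch along the full seam at column ~410, with back edges level at rows 229–231. I'll release and back off along the tool axis.

Emit:
jog_arm(deltas=[0,0,0,0,0,0,0.0,0,0,0,0,0,0,0.0,0,0,0,0,0,0,0.0,0,0,0,0,0,0,0.0,0,0,0,0,0,0,0.0,0,0,-0.01,0,0,0,0.0,0,0,-0.03,0,0,0,0.0,0,0,-0.06,0,0,0,0.0])

```text
time: 6.05
tool_pos: [0.6309, -0.0975, 0.1522]
tcp_rot: [2.931, -0.103, 1.06]
wrist_force: [1.0, 0.5, -0.4]
width: 0.498
grip_force: 0.0
```

Emit:
jog_arm(deltas=[0,0,-0.04,0,0,0,0.0,0,0,-0.07,0,0,0,0.0,0,0,-0.07,0,0,0,0.0,0,0,-0.07,0,0,0,0.0,0,0,-0.07,0,0,0,0.0])

```text
time: 6.55
tool_pos: [0.5868, -0.0943, 0.2059]
tcp_rot: [2.931, -0.102, 1.062]
wrist_force: [0.5, -0.2, -0.0]
width: 0.498
grip_force: 0.0
```

```bash
python3 - <<'E'
from h import *
import cv2
st=readout.read_state(); print(st["tool_pos"],st["wrist_force"])
w=read_camera("wrist"); t=w["color"][130:380,180:580]; cv2.imwrite("pics/w5.png",cv2.resize(t,None,fx=2,fy=2,interpolation=cv2.INTER_CUBIC))
E
```

```text
[ 0.5868 -0.0943  0.2059] [ 0.4606 -0.2153 -0.0197]
```

View pics/w5.png

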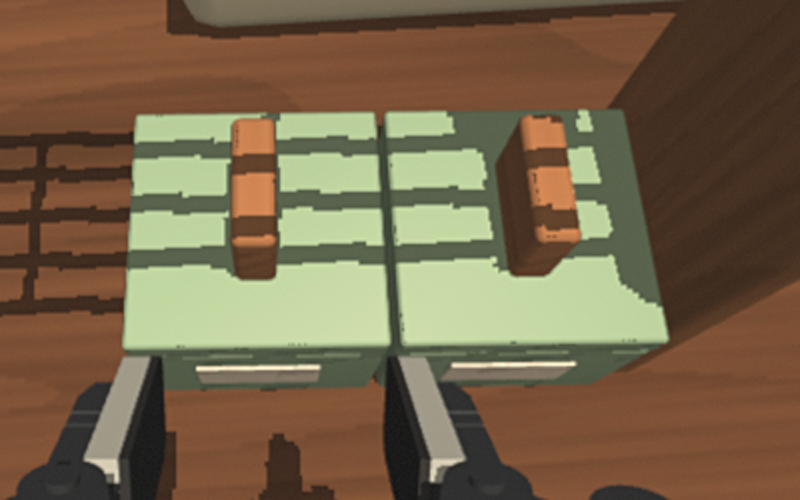

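After release the seam reopened to about 3–4 mm (crop columns 376→386 at the back, 390→401 at the front), and the fronts are in line. I'll close it by pushing the loose tin's left side with shut fingers.

```bash
python3 - <<'E'
from h import *
w=read_camera("wrist")
l=fit(w,[(247.5,187.5),(368,186),(375,303),(242.5,303.5)])
m=fit(w,[(373,185.5),(493,185),(513.5,301.5),(380.5,302.5)])
r=R.from_euler("z",m[2]).as_matrix()[:2,:2]; print("in mate frame",r.T@(l[:2]-m[:2]),np.degrees(l[2]-m[2]))
r=R.from_euler("z",l[2]).as_matrix()[:2,:2]; a=att(-.07,np.radians(40))
p=np.r_[l[:2]+r@[0.0,.090],.072]; print(p)
delta(p-a.as_matrix()[:,2]*.15,a); delta(p,a)
E
```

```text
[ 0.6716 -0.094  -0.0559] 1.9190318040128318
[ 0.6657 -0.1965 -0.0656] 1.666777086276511
in mate frame [-0.0009  0.1027] 0.5572316452093425
[ 0.6766 -0.0041  0.072 ]
delta m [-0.0217 -0.0961  0.0059] deg [-0.0778  0.2412 -0.0074]
delta m [-0.021  -0.0959  0.1559] deg [-0.0778  0.2412 -0.0074]
```

Emit:
jog_arm(deltas=[-0.01,-0.045,0,0,0,0,-1,-0.021,-0.09,0.005,0,0,0,-1,-0.021,-0.096,0.03,0,0,0,-1,-0.021,-0.096,0.07,0,0,0,-1,-0.021,-0.096,0.11,0,0,0,-1,-0.021,-0.096,0.14,0,0,0,-1,-0.021,-0.096,0.156,0,0,0,-1,-0.021,-0.096,0.156,0,0,0,-1])

```text
time: 7.45
tool_pos: [0.6764, -0.0041, 0.0692]
tcp_rot: [2.933, -0.1, 1.054]
wrist_force: [-0.1, 0.2, -0.0]
width: -0.001
grip_force: 0.0
```

Emit:
jog_arm(deltas=[0,0.006,0,0,0,0,-1,0,0.012,0,0,0,0,-1,0,0.015,0,0,0,0,-1,0,0.015,0,0,0,0,-1])

```text
time: 7.85
tool_pos: [0.6762, -0.0195, 0.0742]
tcp_rot: [2.93, -0.103, 1.064]
wrist_force: [0.6, -0.5, 0.1]
width: -0.001
grip_force: 0.0
```

```bash
python3 - <<'E'
from h import *
import cv2
st=readout.read_state(); print(st["tool_pos"],st["wrist_force"])
w=read_camera("wrist"); cv2.imwrite("pics/w6.png",w["color"])
E
```

```text
[ 0.6762 -0.0195  0.0742] [ 0.6498 -0.497   0.0783]
```

View pics/w6.png

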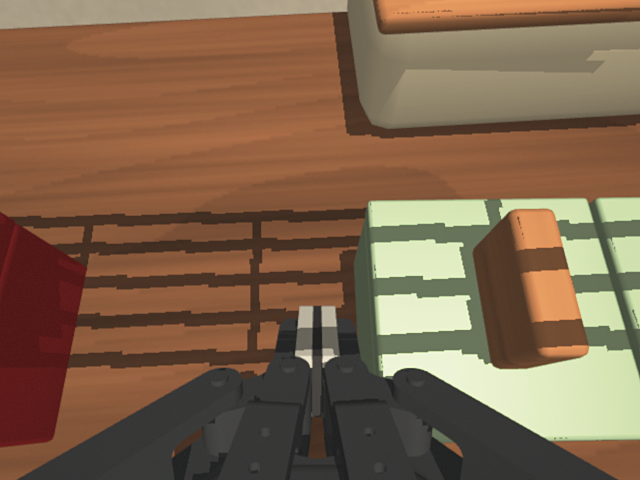

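The shut fingers are left of the loose tin: finger edge at column 357, tin side at about 372, seam at about 590. I'll advance slowly and watch the force.

Emit:
jog_arm(deltas=[0,0.002,0,0,0,0,-1,0,0.004,0,0,0,0,-1,0,0.006,0,0,0,0,-1,0,0.0075,0,0,0,0,-1,0,0.0085,0,0,0,0,-1,0,0.0095,0,0,0,0,-1,0,0.0095,0,0,0,0,-1])

```text
time: 8.6
tool_pos: [0.6758, -0.0288, 0.0743]
tcp_rot: [2.929, -0.102, 1.064]
wrist_force: [0.5, 0.2, -0.6]
width: -0.004
grip_force: 0.0
```

Emit:
jog_arm(deltas=[0,0.001,0,0,0,0,-1,0,0.0015,0,0,0,0,-1,0,0.0015,0,0,0,0,-1])

```text
time: 8.9
tool_pos: [0.6757, -0.0304, 0.0742]
tcp_rot: [2.929, -0.102, 1.064]
wrist_force: [-0.6, -0.4, 0.5]
width: -0.0
grip_force: 0.0
```

Emit:
jog_arm(deltas=[0,0.001,0,0,0,0,-1,0,0.002,0,0,0,0,-1,0,0.002,0,0,0,0,-1])

```text
time: 9.2
tool_pos: [0.6756, -0.0324, 0.0741]
tcp_rot: [2.929, -0.102, 1.064]
wrist_force: [-0.5, 0.4, 0.6]
width: -0.003
grip_force: 0.0
```

Emit:
jog_arm(deltas=[0,0.001,0,0,0,0,-1,0,0.002,0,0,0,0,-1,0,0.002,0,0,0,0,-1])

```text
time: 9.5
tool_pos: [0.6754, -0.0344, 0.0742]
tcp_rot: [2.929, -0.102, 1.064]
wrist_force: [0.6, 0.3, 0.3]
width: -0.0
grip_force: 0.0
```

```bash
python3 - <<'E'
from h import *
import cv2
st=readout.read_state(); print(st["tool_pos"],st["wrist_force"])
w=read_camera("wrist"); cv2.imwrite("pics/w7.png",cv2.resize(w["color"][180:450,240:640],None,fx=2,fy=2,interpolation=cv2.INTER_CUBIC))
E
```

```text
[ 0.6754 -0.0344  0.0742] [0.5636 0.3394 0.2854]
```

```bash
python3 - <<'E'
import cv2, numpy as np
from h import *
a=cv2.imread("pics/w6.png"); b=read_camera("wrist")["color"]
for n,i in (("before",a),("now",b)):
    for row in (212,260,330,345,420): print(n,row,[f"{c}:"+"/".join(map(str,i[row,c])) for c in range(330,400,5)] if row in(330,345) else "", )
    for row in (210,262,315,425):
        g=i[row].astype(int); d=np.abs(np.diff(cv2.GaussianBlur(i,(3,3),0)[row].astype(int),axis=0)).sum(1); print(n,"edges",row,[int(c) for c in np.where(d>30)[0] if c>300])
E
```

```text
before 212 
before 260 
before 330 ['330:91/100/104', '335:92/101/105', '340:55/55/56', '345:56/56/56', '350:56/57/57', '355:49/53/61', '360:64/81/73', '365:64/81/74', '370:64/81/73', '375:65/83/74', '380:185/233/221', '385:209/242/235', '390:209/242/235', '395:209/242/235']
before 345 ['330:91/101/104', '335:90/100/104', '340:35/35/35', '345:36/35/35', '350:36/36/35', '355:38/39/38', '360:65/82/74', '365:64/82/74', '370:63/80/72', '375:62/80/72', '380:85/109/98', '385:92/118/106', '390:92/118/106', '395:92/119/106']
before 420 
before edges 210 [365, 366, 367, 368, 369, 371, 372, 484, 485, 486, 487, 497, 498, 499, 508, 509, 510, 511, 550, 551, 552, 588, 589, 590, 591, 596, 597, 598, 599, 600, 601, 602]
before edges 262 [339, 340, 370, 371, 372, 373, 374, 375, 460, 461, 462, 463, 472, 473, 474, 565, 566, 567, 603, 604, 605, 606, 612, 613, 614, 615, 616, 617, 618]
before edges 315 [311, 312, 313, 319, 320, 321, 322, 334, 335, 336, 373, 374, 375, 376, 377, 378, 379, 467, 468, 469, 481, 482, 483, 529, 530, 579, 580, 581, 619, 620, 621, 622, 628, 629, 630, 631, 634, 635, 636]
before edge
[... 530 characters left out ...]
107', '390:94/121/108', '395:95/121/107']
now 420 
now edges 210 [333, 334, 335, 336, 337, 451, 452, 453, 454, 464, 465, 466, 469, 470, 471, 505, 506, 507, 508, 554, 555, 556, 557, 563, 564, 565, 566, 567, 568, 569, 627, 628, 629, 630]
now edges 262 [315, 316, 335, 336, 337, 338, 339, 340, 425, 426, 427, 428, 437, 438, 519, 520, 521, 568, 569, 570, 571, 577, 578, 579, 580, 581, 582, 583]
now edges 315 [311, 312, 313, 319, 320, 321, 322, 334, 335, 336, 337, 338, 339, 340, 341, 342, 430, 431, 432, 433, 444, 445, 481, 482, 483, 484, 531, 532, 582, 583, 584, 585, 591, 592, 593, 594, 596, 598, 599]
now edges 425 [424, 519, 520, 521, 522, 523, 524, 611, 612, 613, 614, 621, 622, 623, 624, 625, 626]
```

Emit:
jog_arm(deltas=[0,0.001,0,0,0,0,-1,0,0.002,0,0,0,0,-1,0,0.003,0,0,0,0,-1,0,0.003,0,0,0,0,-1])

```text
time: 10.0
tool_pos: [0.6751, -0.0371, 0.0741]
tcp_rot: [2.93, -0.102, 1.064]
wrist_force: [-1.0, 2.6, 0.8]
width: -0.002
grip_force: 1.0
```

```bash
cat > e.py <<'E'
from h import *
import cv2
b=read_camera("wrist")["color"]; print(readout.read_state()["tool_pos"],readout.read_state()["wrist_force"])
for row in (210,235,262,315):
    d=np.abs(np.diff(cv2.GaussianBlur(b,(3,3),0)[row].astype(int),axis=0)).sum(1); print(row,[int(c) for c in np.where(d>30)[0] if c>300])
E
python3 e.py
```

```text
[ 0.6751 -0.0371  0.0741] [-0.2336  2.665   0.7722]
210 [328, 329, 330, 331, 332, 333, 445, 446, 447, 448, 458, 459, 460, 462, 463, 499, 500, 501, 549, 550, 551, 552, 557, 558, 559, 560, 561, 562, 563, 621, 622, 623, 624]
235 [441, 442, 461, 462, 463, 468, 469, 470, 471, 507, 508, 557, 613, 614, 630, 631]
262 [311, 312, 330, 331, 332, 333, 334, 419, 420, 421, 431, 432, 512, 513, 514, 563, 564, 565, 566, 571, 572, 573, 574, 575, 576, 577]
315 [311, 312, 313, 319, 320, 321, 322, 335, 336, 428, 429, 430, 431, 438, 439, 473, 474, 475, 476, 477, 523, 524, 525, 576, 577, 578, 579, 585, 586, 587, 589, 591, 592]
```

Emit:
jog_arm(deltas=[0,0.001,0,0,0,0,-1,0,0.002,0,0,0,0,-1,0,0.003,0,0,0,0,-1,0,0.003,0,0,0,0,-1])

```text
time: 10.45
tool_pos: [0.675, -0.0401, 0.0741]
tcp_rot: [2.93, -0.102, 1.064]
wrist_force: [1.4, 5.0, 1.2]
width: -0.001
grip_force: 2.3
```

```bash
python3 e.py
```

```text
[ 0.675  -0.0401  0.0741] [0.1511 4.6975 0.623 ]
210 [327, 328, 329, 330, 331, 438, 439, 440, 441, 451, 452, 453, 458, 459, 460, 494, 495, 498, 499, 500, 501, 548, 549, 550, 552, 553, 554, 555, 556, 615, 616, 617]
235 [440, 441, 460, 461, 462, 463, 501, 502, 503, 506, 507, 610, 611, 628, 629]
262 [312, 313, 329, 330, 331, 332, 333, 334, 421, 422, 423, 424, 431, 432, 511, 512, 513, 562, 563, 564, 566, 567, 568, 569]
315 [311, 312, 313, 319, 320, 321, 322, 334, 335, 336, 425, 426, 427, 428, 438, 439, 473, 474, 475, 476, 515, 516, 517, 522, 523, 524, 525, 576, 577, 578, 580, 582, 584, 585]
```

Emit:
jog_arm(deltas=[0,0.001,0,0,0,0,-1,0,0.002,0,0,0,0,-1,0,0.002,0,0,0,0,-1])

```text
time: 10.8
tool_pos: [0.6747, -0.0413, 0.074]
tcp_rot: [2.931, -0.1, 1.063]
wrist_force: [0.2, 8.5, 1.0]
width: -0.001
grip_force: 4.0
```

```bash
python3 e.py; python3 - <<'E'
import cv2,numpy as np
i=cv2.imread("pics/w4.png")
for row in (235,260,315):
    d=np.abs(np.diff(cv2.GaussianBlur(i,(3,3),0)[row].astype(int),axis=0)).sum(1); print("flush",row,[int(c) for c in np.where(d>30)[0] if 380<c<440])
E
```

```text
[ 0.6747 -0.0413  0.074 ] [-0.6237  8.8207  1.105 ]
210 [326, 327, 328, 329, 330, 331, 332, 436, 437, 438, 449, 450, 451, 458, 459, 460, 490, 491, 492, 497, 498, 499, 500, 501, 548, 549, 550, 552, 553, 554, 555, 612, 613, 614, 615]
235 [440, 441, 459, 460, 461, 462, 468, 469, 497, 498, 499, 506, 507, 600, 601, 618, 619]
262 [311, 312, 329, 330, 331, 332, 333, 418, 419, 420, 421, 430, 431, 432, 510, 511, 512, 513, 562, 563, 564, 565, 568, 569, 570]
315 [311, 312, 313, 319, 320, 321, 322, 334, 335, 336, 422, 423, 424, 425, 437, 438, 472, 473, 474, 475, 512, 513, 522, 523, 524, 576, 577, 578, 579, 580, 581, 582, 583]
flush 235 [404, 405, 406, 407, 408, 409, 410]
flush 260 []
flush 315 [412, 413, 414, 415, 416, 417, 418, 419]
```

Force rose to 8.5 N and the seam pattern matches the flush one, so the tins are in contact. I'll back off sideways, retreat, and measure.

Emit:
jog_arm(deltas=[0,-0.002,0,0,0,0,-1,0,-0.006,0,0,0,0,-1,0,-0.02,0,0,0,0,-1,0,-0.03,0,0,0,0,-1,0,-0.03,-0.04,0,0,0,-1,0,-0.03,-0.08,0,0,0,-1,0,-0.03,-0.12,0,0,0,-1])

```text
time: 11.55
tool_pos: [0.5991, -0.0072, 0.166]
tcp_rot: [2.93, -0.102, 1.062]
wrist_force: [-0.3, 0.7, 1.5]
width: -0.001
grip_force: 0.0
```

Emit:
jog_arm(deltas=[0.01,0.04,-0.03,0,0,0,-1,0.02,0.075,-0.03,0,0,0,-1,0.02,0.075,-0.03,0,0,0,-1,0.02,0.075,-0.03,0,0,0,-1])

```text
time: 11.95
tool_pos: [0.5916, -0.0841, 0.2038]
tcp_rot: [2.926, -0.107, 1.068]
wrist_force: [0.7, 0.4, -0.7]
width: -0.001
grip_force: 0.0
```

```bash
python3 - <<'E'
from h import *
import cv2
w=read_camera("wrist"); b=w["color"]; cv2.imwrite("pics/w8.png",b); print(readout.read_state()["tool_pos"],readout.read_state()["wrist_force"])
# sage = greenish: G>R and G>B
f=cv2.GaussianBlur(b,(3,3),0).astype(int); m=((f[...,1]>f[...,2]+3)&(f[...,1]>f[...,0]+8)&(f[...,1]>45)).astype(np.uint8)
for c in range(190,560,30):
    r=np.where(m[:,c])[0]; print(c,(r.min(),r.max()) if len(r) else None,end=" ")
print()
for row in range(190,330,15):
    d=np.abs(np.diff(f[row],axis=0)).sum(1); cc=[int(c) for c in np.where(d>30)[0] if 180<c<600]
    print(row,cc)
E
```

```text
[ 0.591  -0.083   0.2024] [-0.5232  0.387  -0.2305]
190 None 220 None 250 None 280 (np.int64(192), np.int64(324)) 310 (np.int64(191), np.int64(305)) 340 (np.int64(191), np.int64(317)) 370 (np.int64(190), np.int64(326)) 400 (np.int64(190), np.int64(326)) 430 (np.int64(190), np.int64(326)) 460 (np.int64(190), np.int64(325)) 490 (np.int64(189), np.int64(324)) 520 (np.int64(256), np.int64(308)) 550 None 
190 [331, 332, 382, 383, 384, 386, 414, 415, 416, 481, 482, 483, 486, 487, 488, 505, 506]
205 [262, 263, 264, 266, 267, 297, 298, 299, 303, 304, 314, 315, 318, 319, 331, 332, 333, 337, 447, 448, 457, 458, 459, 478, 479, 480, 508, 509]
220 [261, 262, 263, 264, 308, 309, 310, 311, 314, 330, 331, 333, 334, 337, 338, 339, 385, 386, 388, 389, 390, 434, 435, 436, 437, 441, 442, 459, 460, 461, 462, 481, 482, 483, 491, 492, 493, 494, 511, 512]
235 [202, 203, 204, 207, 208, 209, 315, 316, 317, 318, 331, 332, 333, 443, 444, 462, 463, 464, 484, 485, 486, 490, 491, 492, 515, 516]
250 [202, 203, 208, 209, 260, 261, 262, 263, 308, 309, 310, 311, 315, 338, 339, 340, 388, 389, 391, 392, 393, 438, 439, 440, 446, 447, 464, 465, 466, 472, 487, 488, 489, 498, 499, 500, 501, 518, 519]
265 [260, 261, 315, 316, 358, 359, 372, 373, 399, 400, 415, 416, 441, 442, 443, 444, 448, 449, 474, 475, 476, 477, 478, 500, 501, 502, 503, 522, 523]
280 [199, 200, 205, 206, 259, 260, 261, 262, 263, 391, 392, 394, 395, 396, 510, 511, 512, 525, 526]
295 [259, 260, 261, 262, 393, 394, 396, 397, 528, 529, 530, 531]
310 [260, 261, 298, 299, 311, 312, 313, 314, 319, 320, 321, 322, 334, 335, 519, 520]
325 [279, 296, 297, 298, 311, 312, 313, 320, 321, 322, 335, 336, 337, 353, 354]
```

```bash
python3 - <<'E'
from h import *
w=read_camera("wrist")
for name,row,e in (("",220,(262.5,385.5,389,511.5)),("",250,(261.3,388.5,392,518.5)),("",280,(260.3,391.5,395,525.5)),("",295,(259.8,393.5,396.5,529.5))):
    P=[onz(w,c,row,.08)[:2] for c in e]; print(row,[round(1000*np.hypot(*(P[i+1]-P[i])),1) for i in range(3)],"L-L",round(1000*np.hypot(*(P[2]-P[0])),1),"R-R",round(1000*np.hypot(*(P[3]-P[1])),1),"tot",round(1000*np.hypot(*(P[3]-P[0])),1))
l=fit(w,[(265,191.5),(382.5,190),(396,308),(259,308)]); m=fit(w,[(386,190),(505.5,188.5),(531,306.5),(397,308)])
r=R.from_euler("z",m[2]).as_matrix()[:2,:2]; print("in mate frame",r.T@(l[:2]-m[:2]),np.degrees(l[2]-m[2]))
E
```

```text
220 [np.float64(97.3), np.float64(2.8), np.float64(97.0)] L-L 100.1 R-R 99.7 tot 197.0
250 [np.float64(97.6), np.float64(2.7), np.float64(97.1)] L-L 100.3 R-R 99.8 tot 197.5
280 [np.float64(97.8), np.float64(2.6), np.float64(97.3)] L-L 100.4 R-R 99.9 tot 197.7
295 [np.float64(98.3), np.float64(2.2), np.float64(97.8)] L-L 100.5 R-R 100.0 tot 198.2
[ 0.6707 -0.0962 -0.0565] 2.8976265348996435
[ 0.6646 -0.1955 -0.0555] 1.7859806949575159
in mate frame [0.0006 0.0994] -0.059148915596952914
```

The tins are about 100 mm apart centre to centre, so there is no gap. They are square and in line, and the gripper is clear. I'm handing it in.

```bash
python3 -c "
from workcell import finish_job
print(finish_job())"
```

```text
the job is handed in; nothing more can be done
None
```

The loose sage caddy now stands flush against the other sage caddy, square and with fronts in line within about 1 mm by the last camera measurement; it is released with the gripper clear, and the job was handed in at about 12 s with no verdict shown.

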